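Stage the test roller at the top of the rolling-test ramp

TASK

The black roller lies on the level run-out at the foot of the rolling-test ramp: with your fingertips behind it, roll it slowly up the ramp until it sits square against the two rubber buffers of the stop at the top, without gripping it, lifting it or letting it run back down. Finish while still holding it there, fingertips lightly pressed against it, ready for its release. Leave the drum, the servo, the screwdriver and the spare sleeve beside the ramp where they are.

Things in the scene. Friction and masses are not known exactly. Their poses are not given: they have to be found in the camera images.
- rig: Fixed test ramp, 420 x 164 mm. Origin on the table under its middle; x level, pointing uphill, y across, z up. Level run-out x -205 to -75 mm, its top 24 mm above the table, 8 mm lip at its low end; the slope starts at x -75. Side rails (inner faces y +-68 mm, 4 mm thick) stand 12 mm above the track all along; light gates and knobs outside them, to y +-90 mm, rise at most 23 mm above the track.
- slope: The 10 degree aluminium track of the rig, fixed. Origin in the middle of the slope's foot, on the track surface, 24 mm above the table; x runs up the slope along the surface, y across, z out of the surface. A steel end plate 52 mm high closes the top at x 240 mm. Nothing on the slope holds the roller: let go, it runs back down.
- stop (a point): Midpoint of the contact faces of the two round rubber buffers on the end plate (22 mm diameter, 8 mm proud, 35 mm either side of the middle): 232 mm up the slope, 30 mm above its surface. The roller touches both when its centre is 30 mm short of this point, 202 mm up the slope.
- roller: Black hard-plastic roller, smooth, 60 mm in diameter, 108 mm long, aluminium end faces, a 10 mm axle stub 6 mm long at each end; 0.3 to 0.65 kg. Origin at its centre, y along its axis. Starts on the level run-out, centre 30 to 80 mm before the slope's foot, axis across the ramp within 6 degrees, and rolls freely. Pushing it up takes about 1 to 10 N.
- drum: Small wooden hand drum with steel rims, 182 mm over its lugs, 160 mm high, standing beyond the top end of the ramp. Origin at the centre of its underside. To be left alone.
- servo: Small black servo motor, 55 x 20 x 44 mm, standing on the table right of the ramp's upper half (looking uphill). Origin at the centre of its underside. To be left alone.
- screwdriver: Screwdriver with a yellow handle, 190 mm long, about 26 mm thick, origin under its middle, lying on the table on the ramp's left side (looking uphill). To be left alone.
- sleeve: Spare plastic sleeve, a black tube 60 mm in diameter and 70 mm high, standing on end on the table right of the ramp's lower half (looking uphill). Origin at the centre of its underside. To be left alone.
Mind the look-alikes: they are no part of the job. Leave any pink or white look-alike of the roller alone.

How it is judged:
On the way, in this order (a step that is already met when the one before it is completed fails the run):
1. the roller is on the slope, about half way up (x of roller in the frame of slope between 0.06 and 0.16 m and z of roller in the frame of slope below 0.036 m), for 0.05 s.
2. the roller is against the stop with the fingers behind it (x of roller in the frame of slope above 0.197 m and contact force between the fingers and roller above 0.2 N), for 0.2 s.
At the end, for the whole second after the job is handed in: The roller lies on the slope within 5 mm of touching the buffers, square to the ramp within 3.4 degrees (0.06 rad), at rest (under 20 mm/s), with the fingers pressing on it with more than 0.2 N (all of step 2 and x of roller in the frame of slope below 0.208 m and z of roller in the frame of slope between 0.024 and 0.036 m and angle between the y axis of roller and the y axis of slope, either way round below 0.06 rad and linear speed of roller below 0.02 m/s); the arm keeps its last pose, push and grip.
It fails at once if the roller ran loose on the slope: it moved there faster than 0.30 m/s (it reaches this after running back freely some 4 cm, or when flung) (x of roller in the frame of slope above 0.01 m and linear speed of roller above 0.3 m/s).
It fails at once if the roller was lifted more than 10 mm off the track (z of roller in the frame of slope above 0.04 m and z of roller in the frame of rig above 0.064 m).
It fails at once if the roller was taken between the fingers (the grasp point within 25 mm of its centre) (distance between the grasp point and roller below 0.025 m).
It fails at once if the drum, servo, screwdriver or sleeve was moved by more than 30 mm (distance of any of drum, servo, screwdriver, sleeve from where it was at the start of the episode above 0.03 m).
It also fails if it takes over 38 s, if anything falls off the work surface, if the arm or the gripper's body presses on something with over 40 N, if the wrist force passes 120 N, or if a joint passes its speed limit or range.

ROBOT

A 6-joint arm with a two-finger parallel gripper is mounted at the origin on the work surface. World frame = base frame: x ahead of the robot, y to its left, z up, the work surface at z = 0. Lengths are in m, angles in rad, forces in N, time in s.
With the tool pointing down it reaches from about 0.325 to 0.9 m from the base axis. Payload 6.1 kg.
Tool frame: the origin (TCP) lies midway between the tips of the shut fingers; the grasp point (between the pads) lies 19 mm behind it; x points along the fingers, y is the direction in which the jaws open and shut, and the axes are right-handed (so a half turn about x gives the same grasp; the last joint's range is limited). The gripper opens to 85 mm and grips with 20 to 120 N. Pads are 22 mm wide; open, the fingers measure 114 mm over their backs; the gripper's body (76 mm by 85 mm) begins 54 mm behind the grasp point. The pads swing forward as they close: fully open they stand 13 mm farther back than shut.
Start: joints at [0.979, 0.22, 1.526, -0, 1.395, -0.126], TCP at [0.281, 0.558, 0.201] pointing down, gripper open.
Joint ranges: [-2.98, 2.98], [-0.91, 2.08], [0.09, 2.57], [-1.24, 4.39], [0.2, 2.65], [-2.68, 2.68]. Speed limits (rad/s): [2.57, 2.57, 3.01, 3.14, 3.14, 3.14].

INTERFACE

Orientations are given as [roll, pitch, yaw] about the fixed x, y, z axes, in that order (R = Rz(yaw) Ry(pitch) Rx(roll)).
In Python, from plant import movep, move_l, set_joints, gripper_to, hold, inverse_kinematics, observe, get_image, get_calibration, Unreachable, job_done gives the robot as it stands. Calls block until the motion is done:
- movep(position, orientation): joint-space move of the TCP to a pose.
- move_l(position, feed=0.15, rotation=None, max_force=None): straight line of the TCP; rotation=None keeps the orientation; feed is the mean speed in m/s. With max_force (N) it stops when the force on the tool has changed by that much, and returns True; else False.
- set_joints(angles): joint-space move.
- gripper_to(opening, f_grip=None): finger opening in m; f_grip is the grip in N (None keeps the last); returns when the fingers have stopped.
- hold(seconds).
- inverse_kinematics(position, orientation): joint angles nearest the present ones, or None.
- observe(): the state.
- get_image(name): name is "scene" or "top" or "wrist"; returns (picture, depth): 420x560x3 uint8, red, green, blue; 420x560 float32, m along the optical axis (not along the pixel's ray), 0 where there is no reading.
- get_calibration(name): a dict with "intrinsics" (3x3 intrinsics, pixels), "world_from_camera" (4x4, takes a point from camera to world coordinates). Camera axes: x right, y down, z forward; pixel columns grow to the right and rows downward; lengths in m; the calibration is good to about 2 mm. A picture is of the moment at which its call begins: read the wrist's pose just before it. get_calibration takes no time and is no camera call; for the wrist camera it gives the pose at the moment of the call.
A pose or a line that the arm cannot do raises Unreachable and nothing moves.
- job_done(): hands the job in, once; it reports no verdict.
The state is a dict: "time_s": time; "q": joint angles; "joint_velocities": joint speeds; "joint_torque": joint torques, N m; "eef_pos": TCP position; "tcp_rot": TCP orientation; "ft_force": force on the tool from outside, world axes, zero at the start; "torque": the same for the moment, N m; "opening": finger opening in m.
Only numpy, scipy, OpenCV 4.12 (cv2) and the standard library are available. Lean on these libraries where they do the work, as an engineer would, in place of code of your own. Each camera call takes 0.05 s, during which the arm holds its last target. There are 200 camera calls.

## Working session

There is one attempt and no reset: what is moved stays moved. The work goes in short steps, each a Python script; the robot and the scene stay as the last script left them, time stands still between calls to the robot, and variables do not carry over. Pictures are saved under pics/ and viewed, on a budget of 10 in all, crops included, one or two more only if the job needs it, and the job is handed in when it is done.

```bash
mkdir -p pics; python3 - <<'E'
from plant import *
import cv2,numpy as np
for n in("scene","top"):
    im,d=get_image(n); cv2.imwrite(f"pics/{n}0.png",im[:,:,::-1]); np.savez(f"{n}0.npz",im=im,d=d,**get_calibration(n))
    c=get_calibration(n);print(n,c["intrinsics"],c["world_from_camera"].round(3))
s=observe();print(s)
E
```

```text
scene [[454.06754927   0.         283.00500553]
 [  0.         454.06754927 210.70169554]
 [  0.           0.           1.        ]] [[-0.871  0.309 -0.381  1.059]
 [ 0.49   0.584 -0.647  0.855]
 [ 0.023 -0.751 -0.66   0.881]
 [ 0.     0.     0.     1.   ]]
top [[515.28482501   0.         273.34660116]
 [  0.         515.28482501 216.11203632]
 [  0.           0.           1.        ]] [[ 0.011 -0.994  0.111  0.492]
 [-1.    -0.009  0.018  0.084]
 [-0.017 -0.111 -0.994  1.105]
 [ 0.     0.     0.     1.   ]]
{'time_s': 0.1, 'q': array([ 9.78870624e-01,  2.21157911e-01,  1.52751674e+00, -1.29762473e-05,
        1.39471511e+00, -1.26096753e-01]), 'joint_velocities': array([ 0.00143329, -0.00229467, -0.00327563,  0.00053779, -0.00027396,
       -0.00033024]), 'joint_torque': array([ 1.10554771e-03, -4.98246396e+01, -3.90542758e+01, -1.61258731e-04,
        5.80566586e-03, -4.22135577e-05]), 'eef_pos': array([0.28038779, 0.55788956, 0.1997915 ]), 'tcp_rot': array([-1.68978648,  1.56899918, -2.15561314]), 'ft_force': array([-0.60443436,  0.80073935,  0.52582222]), 'torque': array([-0.00215832,  0.00534909,  0.0203859 ]), 'opening': 0.085230354655536}
```

View pics/top0.png

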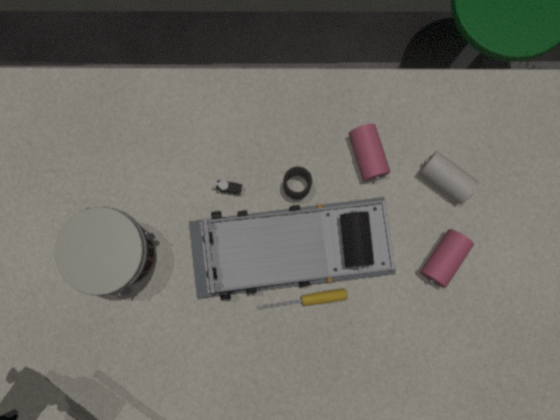

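View pics/scene0.png

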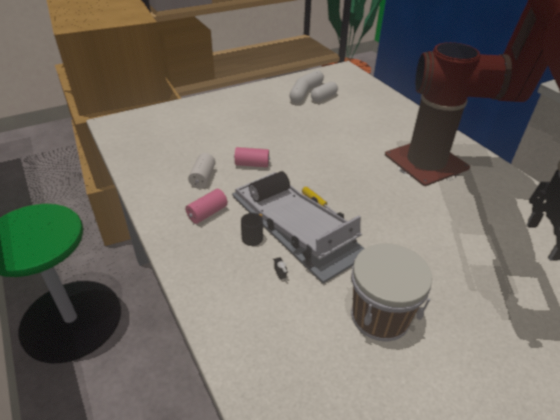

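Top view: uphill is image-left (world +y), with the roller at (357,240), the sleeve at (297,183), the servo at (230,187), the screwdriver at (325,297) and the drum at (100,250). The scene view agrees. Next I'll measure from depth.

```bash
cat >m.py <<'E'
import numpy as np,cv2
def pts(n):
    z=np.load(n); d=z["d"]; K=z["intrinsics"]; T=z["world_from_camera"]
    v,u=np.mgrid[:420,:560]; c=np.stack([(u-K[0,2])/K[0,0]*d,(v-K[1,2])/K[1,1]*d,d],-1)
    return z["im"],d,c@T[:3,:3].T+T[:3,3]
E
python3 - <<'E'
from m import *
im,d,P=pts("top0.npz")
def pl(m):
    q=P[m&(d>0)]
    for _ in range(4):
        A=np.c_[q[:,:2],np.ones(len(q))]; a=np.linalg.lstsq(A,q[:,2],rcond=None)[0]; r=q[:,2]-A@a; q=q[abs(r)<2*r.std()+1e-4]
    return a,r.std(),len(q)
def box(u0,u1,v0,v1):
    m=np.zeros(d.shape,bool); m[v0:v1,u0:u1]=1; return m
print("table",pl(box(250,380,330,400)))
s=pl(box(222,315,222,285)); print("slope",s,"deg",np.degrees(np.arctan(np.hypot(*s[0][:2]))),"dir",np.degrees(np.arctan2(s[0][1],s[0][0])))
print("runout",pl(box(377,384,215,262)),pl(box(329,338,220,270)))
# section across at several columns: heights by row
for u in (235,270,330,380):
    print(u,[(v,*(P[v,u]*1000).round().astype(int)) for v in list(range(196,226,2))+list(range(262,300,2))])
g=im.max(2); m=((g<60)&box(335,378,205,272)).astype(np.uint8)
m=cv2.morphologyEx(m,cv2.MORPH_OPEN,np.ones((5,5)))
c=max(cv2.findContours(m,0,2)[0],key=cv2.contourArea); print(cv2.minAreaRect(c),cv2.contourArea(c))
mm=cv2.drawContours(np.zeros_like(m),[c],-1,1,-1)>0; q=P[mm&(d>0)]
q=q[q[:,2]>.06]; print(len(q),q.mean(0),np.percentile(q[:,2],[5,50,95,99]))
big=cv2.resize(im[185:310,180:405],None,fx=3.5,fy=3.5,interpolation=2); big=cv2.convertScaleAbs(big,alpha=1.5); cv2.imwrite("pics/c.png",big[:,:,::-1])
E
```

```text
table (array([-2.85046520e-04,  4.77203250e-04, -8.20147593e-05]), np.float64(0.0016725506670140866), 8192)
slope (array([-0.02410413,  0.1744362 ,  0.03793543]), np.float64(0.001628361151929205), 5157) deg 9.987037275301724 dir 97.86748423665824
runout (array([-0.00118937,  0.06232748,  0.0319803 ]), np.float64(0.001554569177417447), 288) (array([0.0012145 , 0.01186648, 0.02356298]), np.float64(0.001627596989676982), 408)
235 [(196, np.int64(659), np.int64(188), np.int64(0)), (198, np.int64(654), np.int64(188), np.int64(-1)), (200, np.int64(650), np.int64(188), np.int64(0)), (202, np.int64(646), np.int64(188), np.int64(-1)), (204, np.int64(641), np.int64(188), np.int64(-2)), (206, np.int64(637), np.int64(187), np.int64(1)), (208, np.int64(632), np.int64(187), np.int64(1)), (210, np.int64(628), np.int64(187), np.int64(0)), (212, np.int64(624), np.int64(187), np.int64(-1)), (214, np.int64(619), np.int64(187), np.int64(-2)), (216, np.int64(613), np.int64(185), np.int64(20)), (218, np.int64(603), np.int64(181), np.int64(65)), (220, np.int64(601), np.int64(182), np.int64(54)), (222, np.i
[... 5786 characters left out ...]
nt64(481), np.int64(-123), np.int64(3)), (282, np.int64(477), np.int64(-124), np.int64(-2)), (284, np.int64(473), np.int64(-124), np.int64(-1)), (286, np.int64(468), np.int64(-124), np.int64(-4)), (288, np.int64(464), np.int64(-123), np.int64(0)), (290, np.int64(460), np.int64(-123), np.int64(0)), (292, np.int64(456), np.int64(-123), np.int64(0)), (294, np.int64(452), np.int64(-124), np.int64(-2)), (296, np.int64(448), np.int64(-123), np.int64(1)), (298, np.int64(443), np.int64(-123), np.int64(1))]
((356.0365905761719, 239.3292694091797), (54.111454010009766, 28.933063507080078), 83.6598129272461) 1468.5
1482 [ 0.5619238  -0.06327492  0.07823689] [0.06640967 0.07989101 0.08499876 0.08631743]
```

View pics/c.png

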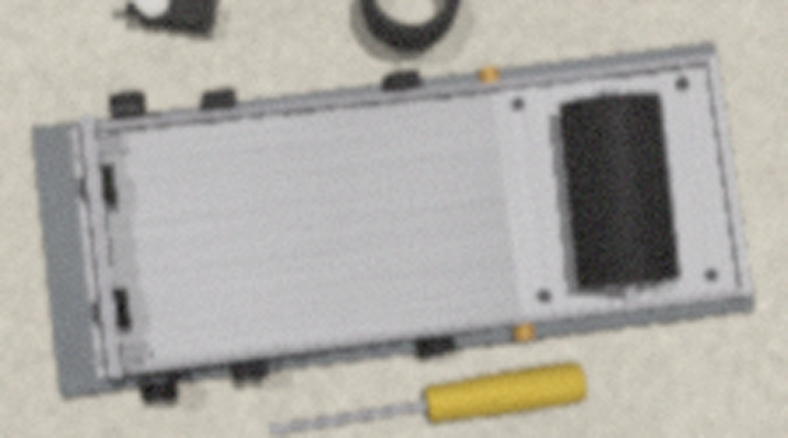

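The crop shows the base plate corners at crop pixels (714,45), (752,308), (35,127) and (67,396), and the roller between (562,100) and (678,285). I'll cast the corners onto the base height and fit the rig pose.

```bash
cat >>m.py <<'E'
def cast(n,px,h):
    z=np.load(n);K=z["intrinsics"];T=z["world_from_camera"]
    px=np.atleast_2d(px).astype(float); r=np.c_[(px-K[:2,2][None])/[K[0,0],K[1,1]],np.ones(len(px))]@T[:3,:3].T
    return T[:3,3]+r*((h-T[2,3])/r[:,2])[:,None]
E
python3 - <<'E'
from m import *
off=np.array([180,185])
C=np.array([[714,45],[752,308],[67,396],[35,127]])/3.5+off
for h in(.01,.02):
    W=cast("top0.npz",C,h)[:,:2]; c=W.mean(0)
    a=(W[3]-W[0])+(W[2]-W[1]); L=(W[0]-W[1])+(W[3]-W[2])
    print(h,W.round(4).tolist(),"c",c,"yawx",np.degrees(np.arctan2(a[1],a[0])),"yawy",np.degrees(np.arctan2(-L[0],L[1])),
     [np.linalg.norm(W[i]-W[(i+1)%4]).round(4) for i in range(4)])
# foot = slope plane meets z=.024 (x about .56)
s=[-0.02410413,0.1744362,0.03793543]
for x in(.5,.56,.62):print("foot y at x",x,(.024-s[0]*x-s[2])/s[1])
# roller via depth: fit cylinder axis of top ridge: points within 4mm of top
im,d,P=pts("top0.npz"); u,v=np.meshgrid(np.arange(560),np.arange(420))
m=(d>0)&(P[...,2]>.055)&(u>330)&(u<380)&(v>200)&(v<280)&(im.max(2)<75)
q=P[m]
from scipy.optimize import least_squares
def f(p):
    n=np.array([np.sin(p[1]),np.cos(p[1])]) # in-plane normal to axis
    t=q[:,:2]@n-p[0]; return np.hypot(t,q[:,2]-p[2])-.03
r=least_squares(f,[-.07,0,.054],loss="soft_l1",f_scale=.003)
ax=np.array([np.cos(r.x[1]),-np.sin(r.x[1])]); along=q[:,:2]@ax
print("roller",r.x,np.degrees(r.x[1]),"along",np.percentile(along,[1,99]))
mid=np.mean(np.percentile(along,[1,99])); n=np.array([ax[1]*-1,ax[0]]); print("centre",mid*ax+r.x[0]*np.array([np.sin(r.x[1]),np.cos(r.x[1])]))
E
```

```text
0.01 [[0.6557, -0.1323], [0.4962, -0.153], [0.439, 0.2583], [0.6015, 0.2824]] c [0.54808077 0.06385113] yawx 97.67947947165118 yawy -82.08718137650933 [np.float64(0.1609), np.float64(0.4153), np.float64(0.1642), np.float64(0.4182)]
0.02 [[0.6542, -0.1303], [0.4961, -0.1508], [0.4395, 0.2567], [0.6005, 0.2805]] c [0.54756564 0.06403612] yawx 97.67947947165118 yawy -82.08718137650933 [np.float64(0.1594), np.float64(0.4115), np.float64(0.1627), np.float64(0.4143)]
foot y at x 0.5 -0.010796870145073086
foot y at x 0.56 -0.0025058858195718347
foot y at x 0.62 0.005785098505929377
roller [-0.12436734 -0.10298382  0.05353546] -5.900538449113828 along [0.49948862 0.6056703 ]
centre [ 0.56243701 -0.06690221]
```

```bash
cat >>m.py <<'E'
from scipy.spatial.transform import Rotation as Rn
YAW=np.radians(97.8); RC=np.array([.5485,.0637]); E=np.array([np.cos(YAW),np.sin(YAW)]); N=np.array([-E[1],E[0]])
def tool(sgn):
    y=sgn*np.r_[N,0]; x=np.array([0,0,-1.]); return Rn.from_matrix(np.c_[x,y,np.cross(x,y)]).as_euler("xyz")
def track(x): return .024+max(0,x+.075)*np.tan(np.radians(10))
def pos(x,y=0.,h=.010): return np.r_[RC+x*E+y*N,track(x)+h]
E
python3 - <<'E'
from m import *
from plant import *
print("foot edge img",(cast("top0.npz",np.array([[508,210]])/3.5+[180,185],.024)[0,:2]-RC)@np.c_[E,N])
# buffers faces: crop (116,185),(128,308) right edges at 30mm above slope -> z
print("buffers",(cast("top0.npz",np.array([[116,185],[130,308]])/3.5+[180,185],.094)[:,:2]-RC)@np.c_[E,N])
s=observe(); T=get_calibration("wrist")["world_from_camera"]; R=Rn.from_euler("xyz",s["tcp_rot"]).as_matrix()
print("cam in tool",R.T@(T[:3,3]-s["eef_pos"]), "view",R.T@T[:3,2])
for sg in(1,-1):
    for x in(-.185,.16):print(sg,x,inverse_kinematics(pos(x),tool(sg)))
E
```

```text
foot edge img [-0.06906954  0.00512469]
buffers [[ 0.15369786 -0.03334888]
 [ 0.15361954  0.03596802]]
cam in tool [-0.17252624 -0.00099991 -0.074459  ] view [9.58123656e-01 1.83695172e-04 2.86354720e-01]
1 -0.185 [-0.34008924  0.30357034  1.76046474  0.          1.07755758  2.66536773]
1 0.16 None
-1 -0.185 [-0.34008924  0.30357034  1.76046474  0.          1.07755758 -0.47622492]
-1 0.16 [0.26127952 0.21725942 1.7777425  0.         1.14659073 0.12514383]<sys>:0: UserWarning: Gimbal lock detected. Setting third angle to zero since it is not possible to uniquely determine all angles.
```

```bash
sed -i 's/^YAW=.*/&; RC=RC+.0055*E+.001*N/' m.py; python3 - <<'E' 2>/dev/null
from m import *
from plant import *
import cv2
o=tool(-1); X=-.189
p=observe()["eef_pos"]; move_l([p[0],p[1],.30],feed=.2)
gripper_to(.06)
a=pos(X); movep([a[0],a[1],.28],o); move_l([a[0],a[1],.12],feed=.2)
move_l(a,feed=.06,max_force=6)
s=observe(); print(s["time_s"],s["eef_pos"],a,s["ft_force"],s["opening"])
for n in("scene","wrist"):
    im,d=get_image(n); np.savez(f"{n}1.npz",im=im,d=d,**get_calibration(n))
    im=im[120:290,160:440] if n=="scene" else im
    im=cv2.resize(im,None,fx=2.5,fy=2.5) if n=="scene" else im
    cv2.imwrite(f"pics/{n}1.png",cv2.convertScaleAbs(im[:,:,::-1],alpha=1.4))
E
```

```text
6.2667 [ 0.57282269 -0.11836696  0.03451201] [ 0.57241306 -0.11823794  0.034     ] [-0.00163233  0.08541051 -0.55225027] 0.060069923937355836
```

View pics/scene1.png

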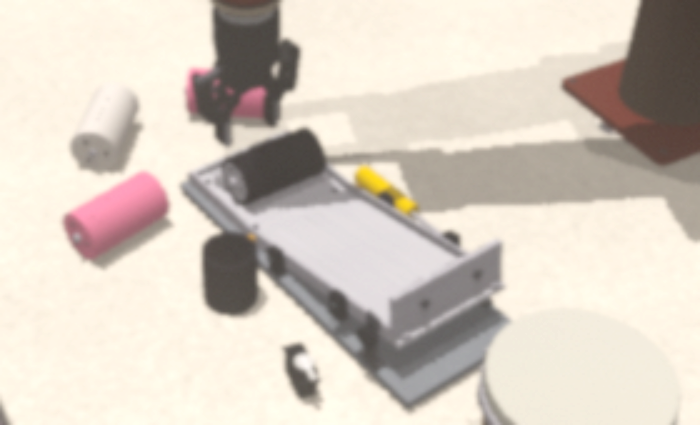

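View pics/wrist1.png

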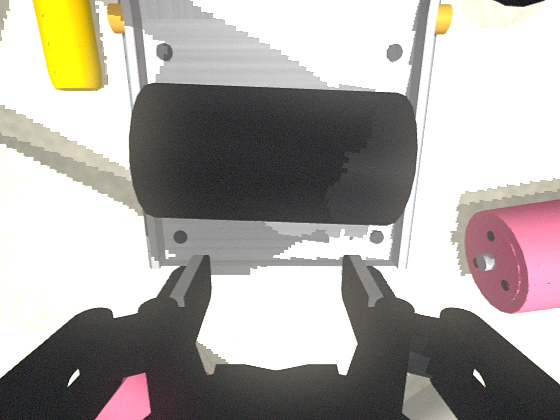

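The scene view shows the fingers just behind the roller at the lip. In the wrist view the roller spans rows 85–220 and is square, the fingertips are at about (200,260) and (352,260), and the lip is at row 265. They look close to the lip, so I'll measure the distances from depth.

```bash
python3 - <<'E' 2>/dev/null
from m import *
im,d,P=pts("wrist1.npz")
B=np.c_[E,N]
def rig(p): return np.c_[(p[...,:2].reshape(-1,2)-RC)@B,p[...,2].reshape(-1)]*1000
print("col 280"); 
for v in range(60,290,8): print(v,rig(P[v,280])[0].round(1),d[v,280].round(3))
print("fingers")
for px in((205,258),(203,275),(200,290),(190,300),(350,258),(352,275),(356,290)): print(px,rig(P[px[1],px[0]])[0].round(1))
for u in (150,200,350,400): print("edge",u,[(v,*rig(P[v,u])[0].round(0)) for v in range(200,228,4)])
E
```

```text
col 280
60 [-93.2  -0.6  22.4] 0.17
68 [-97.1  -0.6  23.3] 0.17
76 [-100.8   -0.6   21.9] 0.173
84 [-104.7   -0.6   22.4] 0.174
92 [-1.104e+02 -1.000e-01  6.570e+01] 0.134
100 [-1.136e+02 -1.000e-01  6.990e+01] 0.131
108 [-116.6   -0.    73.7] 0.128
116 [-119.5   -0.    76.8] 0.126
124 [-122.3    0.    78.9] 0.124
132 [-125.2    0.    79.5] 0.125
140 [-127.9    0.    81.8] 0.123
148 [-130.7    0.    82.8] 0.123
156 [-133.5    0.    83.8] 0.123
164 [-136.5    0.    84.1] 0.124
172 [-139.7   -0.    83.1] 0.125
180 [-143.   -0.   82.] 0.127
188 [-146.    -0.    82.6] 0.128
196 [-1.495e+02 -1.000e-01  8.130e+01] 0.13
204 [-1.533e+02 -1.000e-01  7.930e+01] 0.133
212 [-157.7   -0.2   76.2] 0.137
220 [-164.2   -0.3   67.4] 0.147
228 [-184.3   -0.9   23.5] 0.195
236 [-189.3   -0.9   23.4] 0.197
244 [-194.3   -1.    23.7] 0.198
252 [-199.7   -1.    23.2] 0.2
260 [-204.6   -1.    24.1] 0.201
268 [-205.9   -0.9   31.9] 0.193
276 [-228.2   -1.4    0.3] 0.23
284 [-234.8   -1.4   -0.4] 0.233
fingers
(205, 258) [-178.1   31.8   77. ]
(203, 275) [-182.5   31.6   83.7]
(200, 290) [-186.    31.8   89.
[... 1256 characters left out ...]
t64(-157.0), np.float64(-29.0), np.float64(77.0)), (216, np.float64(-160.0), np.float64(-30.0), np.float64(74.0)), (220, np.float64(-162.0), np.float64(-30.0), np.float64(73.0)), (224, np.float64(-168.0), np.float64(-33.0), np.float64(63.0))]
edge 400 [(200, np.float64(-151.0), np.float64(-47.0), np.float64(82.0)), (204, np.float64(-153.0), np.float64(-48.0), np.float64(80.0)), (208, np.float64(-155.0), np.float64(-49.0), np.float64(78.0)), (212, np.float64(-157.0), np.float64(-49.0), np.float64(78.0)), (216, np.float64(-175.0), np.float64(-68.0), np.float64(30.0)), (220, np.float64(-177.0), np.float64(-68.0), np.float64(31.0)), (224, np.float64(-178.0), np.float64(-67.0), np.float64(33.0))]
```

```bash
python3 - <<'E' 2>/dev/null
from m import *
def proj(n,p):
    z=np.load(n);T=np.linalg.inv(z["world_from_camera"]);q=T[:3,:3]@p+T[:3,3];k=z["intrinsics"]@q;return (k[:2]/k[2]).round(1)
for zz in(.035,.045,.055,.065,.075,.085):
  for y in(.037,-.037):
    for x in (-.189,-.178):
      p=np.r_[RC+x*E+y*N,zz]; print(zz,y,x,"scene",proj("scene1.npz",p),"wrist",proj("wrist1.npz",p))
im,d,P=pts("wrist1.npz"); print(P[254:300:4,206,2].round(3),P[254:300:4,195,2].round(3))
im,d,P=pts("scene1.npz"); 
for v in range(160,182,2): print(v,[(P[v,u]*1000).round().astype(int).tolist() for u in(246,249,252,268,271)])
E
```

```text
0.035 0.037 -0.189 scene [268.9 178.6] wrist [212.2 243.2]
0.035 0.037 -0.178 scene [271.  180.4] wrist [211.1 224.6]
0.035 -0.037 -0.189 scene [248.8 187.3] wrist [344.9 243.2]
0.035 -0.037 -0.178 scene [250.9 189.2] wrist [346.1 224.6]
0.045 0.037 -0.189 scene [268.9 176. ] wrist [208.8 250.6]
0.045 0.037 -0.178 scene [271.  177.8] wrist [207.6 231.1]
0.045 -0.037 -0.189 scene [248.7 184.7] wrist [348.7 250.6]
0.045 -0.037 -0.178 scene [250.8 186.6] wrist [350.  231.1]
0.055 0.037 -0.189 scene [268.9 173.4] wrist [204.9 258.9]
0.055 0.037 -0.178 scene [271.  175.1] wrist [203.6 238.4]
0.055 -0.037 -0.189 scene [248.6 182. ] wrist [352.9 258.9]
0.055 -0.037 -0.178 scene [250.7 183.9] wrist [354.4 238.4]
0.065 0.037 -0.189 scene [268.9 170.7] wrist [200.6 268.2]
0.065 0.037 -0.178 scene [271.  172.5] wrist [199.1 246.6]
0.065 -0.037 -0.189 scene [248.5 179.3] wrist [357.6 268.1]
0.065 -0.037 -0.178 scene [250.6 181.2] wrist [359.3 246.6]
0.075 0.037 -0.189 scene [268.9 168. ] wrist [195.7 278.7]
0.075 0.037 -0.178 scene [271.1 169.8] wrist [194.  255.9]
0.075 -0.037 -0.189 scene [248
[... 767 characters left out ...]
, -101, 125], [610, -105, 119], [601, -105, 116], [543, -116, 89], [534, -114, 88]]
168 [[622, -99, 120], [612, -100, 116], [601, -105, 109], [541, -120, 79], [534, -113, 81]]
170 [[614, -117, 99], [609, -108, 102], [603, -101, 105], [494, -208, -2], [487, -200, 1]]
172 [[614, -117, 91], [610, -107, 96], [600, -106, 93], [500, -196, 0], [493, -188, 3]]
174 [[614, -119, 82], [609, -108, 88], [601, -104, 88], [508, -181, 5], [518, -143, 33]]
176 [[575, -205, 4], [609, -109, 80], [602, -105, 80], [562, -79, 84], [557, -71, 87]]
178 [[579, -197, 3], [569, -195, 1], [563, -187, 4], [568, -69, 85], [562, -61, 88]]
180 [[582, -190, 1], [573, -187, 0], [565, -182, 0], [572, -60, 85], [565, -56, 86]]
```

```bash
python3 - <<'E' 2>/dev/null
from m import *
from plant import *
B=np.c_[E,N]
def rg(p): return np.r_[(p[:2]-RC)@B,p[2]].round(3)
im,d,P=pts("wrist1.npz")
print("body",[rg(P[v,280]).tolist() for v in(366,375,390,410)])
for w in(.03,.0):
    gripper_to(w); n=f"w{int(w*100)}.npz"; im,d=get_image("wrist"); np.savez(n,im=im,d=d,**get_calibration("wrist"))
    s=observe(); im,d,P=pts(n)
    # dark & above z .03, behind roller
    X=(P[...,:2]-RC)@B
    m=(d>0)&(X[...,0]<-.172)&(X[...,0]>-.205)&(abs(X[...,1])<.06)&(P[...,2]>.033)&(im.max(2)<90)
    v,u=np.where(m); k=np.argsort(P[m][:,2])[:len(v)//20+1]
    print(w,s["opening"],s["time_s"],"n",len(v),"minrow",v.min(),"low z",np.percentile(P[m][:,2],[0.5,5]),"x,y of low",np.median(X[m][k],0))
cv2.imwrite("pics/w0.png",cv2.convertScaleAbs(im[:,:,::-1],alpha=1.4))
E
```

```text
body [[-0.306, -0.002, -0.002], [-0.178, 0.001, 0.142], [-0.178, 0.001, 0.146], [-0.178, 0.001, 0.151]]
0.03 0.02975894603545937 6.8167 n 41020 minrow 251 low z [0.073376   0.10089832] x,y of low [-0.18208311  0.01689346]
0.0 0.00022722338677268617 7.2667 n 42128 minrow 250 low z [0.07513806 0.10603801] x,y of low [-0.18183251  0.00213653]
```

View pics/w0.png

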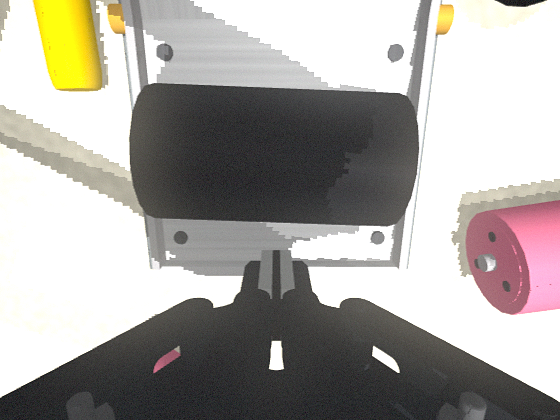

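The wrist and scene depth agree: the fingertips and gripper body both sit about 38 mm higher than the reported TCP implies (shut tips at 73 mm, reported 34.5 mm). I'll trust the cameras, lower by that much under a force guard, and check again.

```bash
python3 - <<'E' 2>/dev/null
from m import *
from plant import *
B=np.c_[E,N]
gripper_to(.06)
a=pos(-.189,h=-.026)
try: print("hit",move_l(a,feed=.04,max_force=4))
except Unreachable as e: print("unreach",e)
s=observe(); print(s["time_s"],s["eef_pos"],s["ft_force"])
im,d=get_image("wrist"); np.savez("wrist2.npz",im=im,d=d,**get_calibration("wrist")); im,d,P=pts("wrist2.npz")
X=(P[...,:2]-RC)@B
m=(d>0)&(X[...,0]<-.172)&(X[...,0]>-.198)&(abs(X[...,1])<.06)&(P[...,2]>.03)&(im.max(2)<90)
print(np.percentile(P[m][:,2],[.2,1,5]))
cv2.imwrite("pics/w2.png",cv2.convertScaleAbs(im[:,:,::-1],alpha=1.4))
E
```

```text
hit False
8.9167 [ 0.57272261 -0.11831738 -0.00167271] [-0.17504745 -0.07026024 -0.07190926]
[0.03599033 0.04144117 0.05682198]
```

View pics/w2.png

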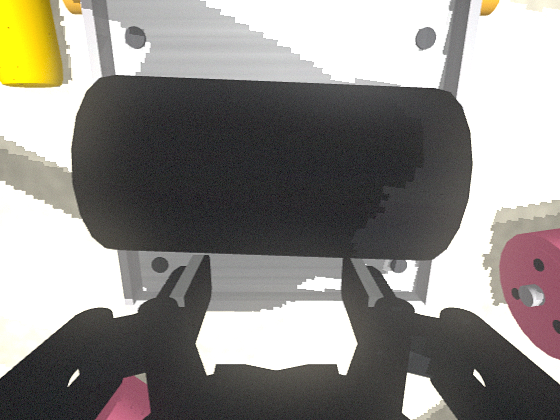

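The tips are now measured at about 37 mm, 13 mm above the track with no contact. In the picture the roller is clear ahead, with its rear edge at row 250 and both fingers inside the rails at (200,260) and (350,260). Now I'll push.

```bash
python3 - <<'E' 2>/dev/null
from m import *
from plant import *
h=-.026
def rep(t):
    s=observe(); f=s["ft_force"]; print(t,round(s["time_s"],2),"x",((s["eef_pos"][:2]-RC)@E).round(4),"f up",(f[:2]@E).round(2),"lat",(f[:2]@N).round(2),"z",f[2].round(2))
rep("start")
for x,fd,mf in((-.08,.04,15),(.0,.05,15),(.062,.05,15)):
    r=move_l(pos(x,h=h),feed=fd,max_force=mf); rep(f"{x} {r}")
    if r: break
else:
    r=move_l(pos(.095,h=h),feed=.015,max_force=5); rep(f"final {r}")
    hold(.3); rep("held")
for n in("wrist","top"):
    im,d=get_image(n); np.savez(n+"3.npz",im=im,d=d,**get_calibration(n))
    if n=="top": im=cv2.resize(im[185:310,180:405],None,fx=3.5,fy=3.5)
    cv2.imwrite(f"pics/{n}3.png",cv2.convertScaleAbs(im[:,:,::-1],alpha=1.4))
E
```

```text
start 8.97 x -0.1892 f up 0.39 lat -0.6 z -0.25
-0.08 False 11.84 x -0.0801 f up -1.45 lat 0.29 z 1.51
0.0 False 13.62 x -0.0001 f up -2.13 lat -0.15 z 0.78
0.062 False 15.03 x 0.062 f up -0.68 lat -0.19 z 0.73
final True 16.23 x 0.078 f up -2.03 lat -0.65 z 0.4
held 16.53 x 0.0777 f up -0.55 lat -0.16 z -0.88
```

View pics/wrist3.png

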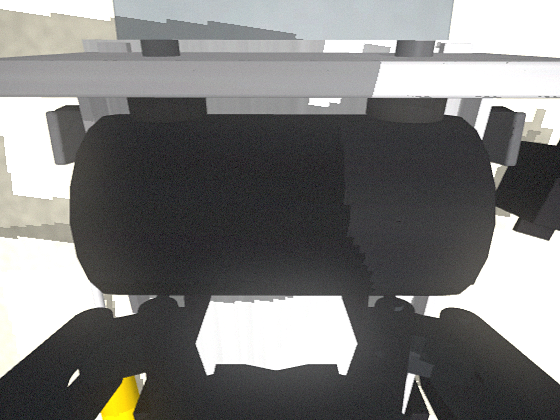

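The roller sits square against both buffers (front edge at row 115, from (130,110) to (445,115)), and the fingers are behind it. They stopped at x = 77.7 mm, exactly as predicted. The remaining push is small, though, so I'll press a little more and check that it holds.

```bash
python3 - <<'E' 2>/dev/null
from m import *
from plant import *
h=-.026
def F(): # averaged
    f=[]
    for _ in range(12): hold(.025); f.append(observe()["ft_force"])
    return np.mean(f,0)
x=(observe()["eef_pos"][:2]-RC)@E
f=F(); print("x",x,"f",f[:2]@E)
for i in range(8):
    if f[:2]@E<-4: break
    x+=.0007; move_l(pos(x,h=h),feed=.01); f=F(); s=observe()
    print(round(s["time_s"],2),"cmd",x.round(4),"is",((s["eef_pos"][:2]-RC)@E).round(4),"f up",(f[:2]@E).round(2),"z",f[2].round(2))
im,d=get_image("wrist"); np.savez("wrist4.npz",im=im,d=d,**get_calibration("wrist"))
im,d,P=pts("wrist4.npz"); X=(P[...,:2]-RC)@np.c_[E,N]
# roller cylinder fit in rig frame
v,u=np.mgrid[:420,:560]
m=(d>0)&(v>118)&(v<285)&(u>100)&(u<460)&(im.max(2)<110)&(P[...,2]>.06)
q=np.c_[X[m],P[m][:,2]]
from scipy.optimize import least_squares
r=least_squares(lambda p:np.hypot(q[:,0]-p[0]-p[1]*q[:,1],q[:,2]-p[2])-.03,[.119,0,.088],loss="soft_l1",f_scale=.002).x
c,s_=np.cos(np.radians(10)),np.sin(np.radians(10)); dx,dz=r[0]+.075,r[2]-.024
print("roller slope x",dx*c+dz*s_,"z",-dx*s_+dz*c,"skew deg",np.degrees(r[1]))
E
```

```text
x 0.07765819205536172 f -0.4417918642682873
17.49 cmd 0.0784 is 0.0781 f up -3.46 z -0.52
18.04 cmd 0.0791 is 0.0781 f up -6.63 z -0.87
roller slope x 0.20222495825966666 z 0.02910003182882096 skew deg 0.030492775670154938
```

Roller at slope x 202 mm (target 202), z 29 mm, skew 0.03°, and a steady push of about 6.6 N. Handing in.

```bash
python3 - <<'E' 2>/dev/null
from m import *
from plant import *
s=observe(); print(s["time_s"],s["ft_force"][:2]@E); job_done()
E
```

```text
18.0917 -5.8685685428040015
the job is handed in; nothing more can be done
```

I rolled the roller up the ramp with two spread fingertips (60 mm apart, tool pointing down) at 0.04–0.05 m/s. It now rests against both buffers with the fingertips still pressing on it. The job was handed in at 18.1 s of the 38 s allowed; no verdict is reported.

**Last checks:** a wrist-camera fit put the roller at x = 202.2 mm up the slope (target 202 mm), z = 29.1 mm and 0.03° off square. The push up the slope averaged about 6.6 N over the last press and read 5.9 N just before hand-in. That is firmer than a bare touch, but pressing less left only about 0.4 N, within the sensor noise.

**What disagreed:**
- **Fingertip height:** the reported TCP height and the cameras differed by about 38 mm, with the real fingertips higher. I followed the cameras and lowered under a force guard. The descent met no contact, and the final roller position fits the cameras.
- **Rig position:** my first estimate was about 5 mm off along the ramp. I corrected it from the slope's foot and the buffers seen in the top view.

**Not checked:** I did not re-measure the drum, servo, screwdriver or sleeve at the end. The arm passed high over the drum's area on its way, and no force guard tripped before the roller reached the stop.

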